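# Clamp up the strips in the ratchet press

### The arm

A 7-joint arm with a two-finger parallel gripper is mounted at the origin on a cart in front of the work surface, level with it; the furniture and walls round the work are solid. World frame = base frame: x ahead of the robot, y to its left, z up, the work surface at z = 0. Lengths are in m, angles in rad, forces in N, time in s.
With the tool pointing down it reaches from about 0.4 to 0.85 m from the base axis. Payload 4.5 kg.
Tool frame: the origin (TCP) lies at the very end of the fingers, on their centre line; the grasp point (between the pads) lies 19 mm behind it; z points along the fingers, y is the line along which they close (so a half turn about z gives the same grasp; the last joint's range is limited). The gripper opens to 88 mm and grips with 3 to 60 N. Pads are 18 mm wide; open, the fingers measure 123 mm over their backs; the gripper's body (75 mm by 187 mm) begins 45 mm behind the grasp point.
Start: joints at [-1.105, 0.689, -0.195, 1.565, 0.157, 0.902, -0.215], TCP at [0.262, 0.568, 0.239] pointing down, gripper open.
Joint ranges: [-3.01, 3.01], [-0.46, 2.08], [-1.47, 1.51], [0.13, 2.56], [-1, 4.14], [0.04, 2.09], [-2.66, 2.66]. Speed limits (rad/s): [2.57, 2.57, 3.14, 3.14, 3.14, 3.14, 3.14].

### API

Orientations are given as a unit quaternion [x, y, z, w].
In Python, from plant import r, optics gives the robot as it stands.
- The arm moves only by the tool servo_tool, never from a script. Its arguments are lists of equal length, an entry for each row: "translation": the shift along the tool's x, y, z in m, a list of three; "turn": the turn, a rotation vector about the tool's x, y, z in rad, a list of three. In form: {"translation": [[dx, dy, dz], ...], "turn": [[rx, ry, rz], ...]}. A call has 1 to 10 rows; each row shifts and turns the commanded pose from where the row before left it, along the tool's axes as they then stand; what a row does not reach is not made up. A row lasts 1/8 s, in which the tool goes at most 62.5 mm and 10.7 degrees, less where a joint would pass 70% of its speed; a pose out of reach is approached as far as the arm can. A call is refused whole if a number of a shift passes 0.0625 or a number of a turn 0.188, either way. A call with a gripper value outside its range is refused whole. "grip" is the opening, from 0 (shut) to 1 (fully open), set as the call begins (left out, the last holds). The fingers move at their own pace and stop on an object; "grip_force" is the grip in N (left out, the last holds). Time passes only in rows, so rows that do not move let the fingers close. It gives the time, the measured TCP pose, the force, the opening and the grip force at its end, in the units of the state.
- r.get_state(): the state, without advancing time (a new reading comes with each control period).
- optics.snapshot(name): name is "scene" or "top"; returns a dict with "img" (400x640x3 uint8, red, green, blue), "z_map" (400x640 float32, m along the optical axis (not along the pixel's ray), 0 where there is no reading), "mtx" (3x3 intrinsics, pixels), "R" (3x3) and "t" (3): a world point X has camera coordinates R X + t. Camera axes: x right, y down, z forward; pixel columns grow to the right and rows downward; lengths in m; the calibration is good to about 2 mm. A picture is of the moment at which its call begins.
- r.finish_job(): hands the job in; it is judged then, once.
The state is a dict: "clock": time; "q": joint angles; "qd": joint speeds; "joint_torque": joint torques, N m; "tool_pos": TCP position; "eef_rot": TCP orientation; "contact_force": force on the tool from outside, world axes, zero at the start; "moment": the same for the moment, N m; "opening": opening from 0.0 (shut) to 1.0 (fully open); "finger_force": force on a finger pad.
Only numpy, scipy, OpenCV 4.12 (cv2) and the standard library are available. Lean on these libraries where they do the work, as an engineer would, in place of code of your own. Each camera call takes 0.05 s, during which the arm holds its last target. There are 200 camera calls.

### The job

Press the thumb lever of the ratchet press down to lift the pawl out of the teeth and let the raised table sink to the bottom. Then stack all the short plywood strips lying on the worktop flat on the table, between its four pins, one squarely on another, with the dark wooden caul on top, and only after that swing the pad bar over the stack to its stop. Finally raise the rail by its T-handle, tooth by tooth, until you feel the sprung pad under the bar come to its stop, and leave it resting on the highest tooth that the pawl can catch, so that the stack stays clamped; do not disturb the sanding block and the pencil.

Things in the scene. Friction and masses are not known exactly. Their poses are not given: they have to be found in the camera images.
- strip_a: plywood strip 150 x 32 x 11 mm (long axis y, thickness z), 25 to 45 g; two to four of them lie side by side on the worktop at the start; all are alike. Origin: centre of the underside (if turned over, it is on top). None if it is not there today
- strip_b: plywood strip 150 x 32 x 11 mm (long axis y, thickness z), 25 to 45 g; two to four of them lie side by side on the worktop at the start; all are alike. Origin: centre of the underside (if turned over, it is on top). None if it is not there today
- strip_c: plywood strip 150 x 32 x 11 mm (long axis y, thickness z), 25 to 45 g; two to four of them lie side by side on the worktop at the start; all are alike. Origin: centre of the underside (if turned over, it is on top). None if it is not there today
- strip_d: plywood strip 150 x 32 x 11 mm (long axis y, thickness z), 25 to 45 g; two to four of them lie side by side on the worktop at the start; all are alike. Origin: centre of the underside (if turned over, it is on top). None if it is not there today
- press: ratchet press bolted to a steel base plate 110 x 286 x 12 mm, fixed to the worktop. Origin: centre of the base's underside; its y axis runs from the rail (right end, y = -122 mm) to the post of the pad bar (left end, y = +115 mm), x points away from the robot, z up. The post and the guide of the rail reach up to 200 mm above the worktop
- table_top (a point): centre of the top face of the plywood table (48 mm along x, 150 mm along y), on which the strips are stacked with their long side along y; axes as the press. 70 mm above the worktop when the rail is down; it moves with the rail. Four pins 8 mm thick and 50 mm tall stand at x = +-24.5, y = +-50 mm from here: a strip has 4.5 mm of play on either side between them
- handle (a point): middle of the T-handle on top of the rail: a bar 16 mm thick, 56 mm long, along the press's y axis, 250 mm above the worktop when the rail is down; pinch it from above with the fingers closing along x. Clear of everything else; it rises and sinks with the rail
- lever_pad (a point): top of the thumb pad (28 x 26 mm) at the end of the pawl's lever, 102 mm to the robot's side (-x) of the rail and 96 mm above the worktop at rest. Pressing it down about 20 mm (1 to 3 N; a little more while the rail is loaded) takes the pawl out of the teeth; it springs back when let go. Its path is an arc of radius 86 mm about a pivot 78 mm further along press x
- knob (a point): grip height on the axis of the round knob (24 mm thick, 30 mm tall, from 192 to 222 mm above the worktop) at the end of the pad bar. It swings level on a radius of 115 mm round the post axis, which stands at x = 0, y = +115 mm in the press frame; the pad bar's underside is 176 mm above the worktop
- pad_face (a point): centre of the underside of the round rubber pad (28 mm across) hanging on a spring under the knob; 146 mm above the worktop when not pressed
- rail (a joint): height of the rail in m above its bottom stop (0 = down, at most 0.075). Teeth are 12 mm apart, so the pawl holds it at about 0.012, 0.024, 0.036, 0.048 or 0.060 and stops it from sinking; it rises freely past the pawl (about 5 N, plus the pad spring). With the pawl lifted it sinks by its own weight (0.35 to 0.55 kg) at about 10 cm/s against a damper. It starts raised on a tooth
- pawl (a joint): angle of the pawl in rad: 0 = in the teeth, from about 0.2 it is clear of them, 0.45 at most
- swing (a joint): angle of the pad bar in rad: 0 = closed, against its stop, with the pad over the middle of the table; grows as it swings away from the robot (+x). It starts swung aside at about 1.1 to 1.4 and stays where it is left
- pad (a joint): how far the pad is pushed up against its spring, in m: 0 = free, 0.016 = hard stop. The spring takes 1.5 N to start and 6 N at the stop. A stack of k strips and the caul meets the pad when the rail stands at about 0.058 - 0.011 k; the highest tooth the pawl can catch leaves the pad pushed up by about 0.008 to 0.012
- block: sanding block, 61 x 117 x 35 mm, lying behind the press: leave alone. Origin: centre of the underside
- pencil: carpenter's pencil, 172 mm, lying in front of the press: leave alone. Origin: centre of the underside
- caul: caul: plain dark wooden block 32 x 110 x 18 mm (long axis y, thickness z), 50 g, lying on the worktop in front of the press; it spreads the pressure and goes on top of the stack, its long side along the strips, face up as it lies. Origin: centre of the underside
Mind the look-alikes: they are no part of the job. Leave any green look-alike of the strip_a alone.

How it is judged:
By the outcome, as a careful person would: the job done as asked, in the order asked, and still so for the second after the job is handed in, with the robot touching nothing.
Of strip_a, strip_b, strip_c, strip_d only 2 to 4 are there at a start; the rules pass over those that are not, and their reading is None.
At some moment in a run one of strip_a, strip_b, strip_c, strip_d, caul may be knocked a few centimetres aside while the robot is not near it.
Once in a run the grip may slacken for a moment while it holds something.
It also fails if it takes over 208 s, if anything falls off the work surface, if the arm or the gripper's body presses on something with over 40 N, if the wrist force passes 120 N, or if a joint passes its speed limit or range.

## Working session

There is one attempt and no reset: what is moved stays moved. The work goes in short steps, Python scripts to look and compute and a tool call to move; the robot and the scene stay as the last step left them, time stands still between calls to the robot, and variables do not carry over. Pictures are saved under pics/ and viewed, at most 14 in all, crops included, and the job is handed in when it is done.

Besides the shell and the picture viewer there is one more tool, called as name(argument=value, ...) on one line, values as JSON. servo_tool: Moves the arm, as the interface text tells. Its arguments: {"type":"object","properties":{"translation":{"type":"array"},"turn":{"type":"array"},"grip":{"type":"number"},"grip_force":{"type":"number"}},"required":["translation","turn"]}

```bash
ls; mkdir -p pics; cat > h.py <<'E'
import numpy as np, cv2
from plant import r, optics
def snap(n,f):
    s=optics.snapshot(n); cv2.imwrite(f'pics/{f}.png',cv2.cvtColor(s['img'],cv2.COLOR_RGB2BGR)); np.savez(f'pics/{f}.npz',**s); return s
def pts(s):
    z=s['z_map']; v,u=np.indices(z.shape); K=s['mtx']
    c=np.stack([(u-K[0,2])/K[0,0]*z,(v-K[1,2])/K[1,1]*z,z],-1)
    return (c-s['t'])@s['R']
E
python3 - <<'E'
from h import *
s=snap('top','t0'); snap('scene','s0')
st=r.get_state(); print(st)
E
```

```text
pics
{'clock': 0.1, 'q': array([-1.10521374,  0.68986052, -0.19452124,  1.56620032,  0.15729423,
        0.90252289, -0.21511742]), 'qd': array([ 1.04831552e-03, -2.76085674e-03,  6.03453985e-05, -1.40742325e-03,
       -2.59583367e-03, -1.45045311e-03, -1.00444013e-03]), 'joint_torque': array([-1.66876413e-03, -5.28497887e+01, -1.27088919e+00, -1.53837007e+01,
       -5.25091169e-02,  2.12669664e-03,  6.12353210e-05]), 'tool_pos': array([0.26136409, 0.56711935, 0.23802556]), 'eef_rot': array([ 2.14192983e-01,  9.76791035e-01, -7.92484129e-04, -1.13593772e-04]), 'contact_force': array([-0.33579635,  0.35130187, -1.01727702]), 'moment': array([ 0.02638339, -0.01611382, -0.02120031]), 'finger_force': 0.0, 'opening': 0.9999517689841093}
```

View pics/t0.png

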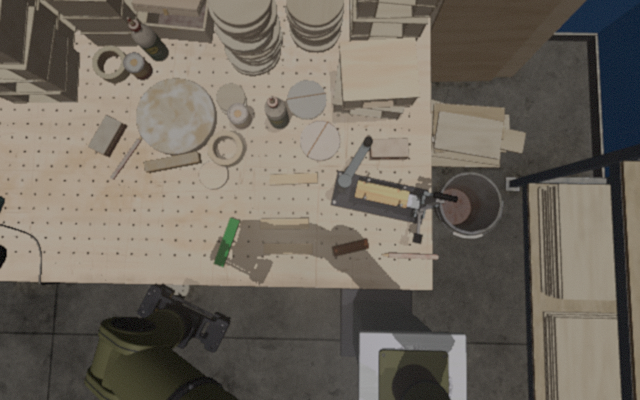

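View pics/s0.png

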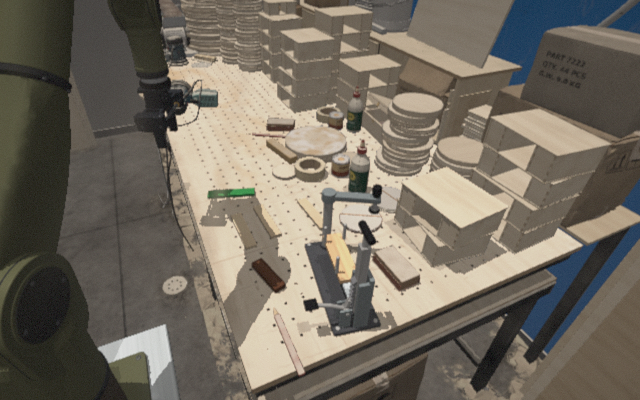

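The top view shows the press around (385,195), the caul at (350,246), the pencil at (410,255), a green look-alike at (228,242), and strips near (294,178) and (285,221). I'll enlarge it and measure.

```bash
cat >> h.py <<'E'
def crop(s,f,x0,y0,x1,y1,k):
    cv2.imwrite(f'pics/{f}.png',cv2.cvtColor(cv2.resize(s['img'][y0:y1,x0:x1],None,fx=k,fy=k,interpolation=cv2.INTER_CUBIC),cv2.COLOR_RGB2BGR))
E
python3 - <<'E'
from h import *
s=dict(np.load('pics/t0.npz')); P=pts(s)
crop(s,'t0c',205,125,465,285,3)
for u,v in [(294,178),(285,221),(276,181),(313,177),(350,246),(228,242),(440,197),(345,182),(368,141),(417,238),(390,193),(335,200),(388,150)]:
    print((u,v),P[v,u].round(3))
print(s['mtx'],s['R'],s['t'])
E
```

```text
(294, 178) [0.611 0.366 0.013]
(285, 221) [0.478 0.391 0.01 ]
(276, 181) [0.601 0.422 0.011]
(313, 177) [0.615 0.307 0.013]
(350, 246) [0.406 0.191 0.019]
(228, 242) [0.411 0.563 0.012]
(440, 197) [0.533 0.002 0.28 ]
(345, 182) [0.576 0.219 0.201]
(368, 141) [0.678 0.164 0.223]
(417, 238) [0.435 0.009 0.1  ]
(390, 193) [0.561 0.085 0.096]
(335, 200) [0.545 0.238 0.016]
(388, 150) [0.699 0.08  0.034]
[[363.76319184   0.         320.7495837 ]
 [  0.         363.76319184 199.1911814 ]
 [  0.           0.           1.        ]] [[ 0.01880195 -0.99980502 -0.00603376]
 [-0.99589371 -0.0181932  -0.08868327]
 [ 0.08855621  0.0076764  -0.9960416 ]] [0.27195216 0.55082797 1.08144054]
```

View pics/t0c.png

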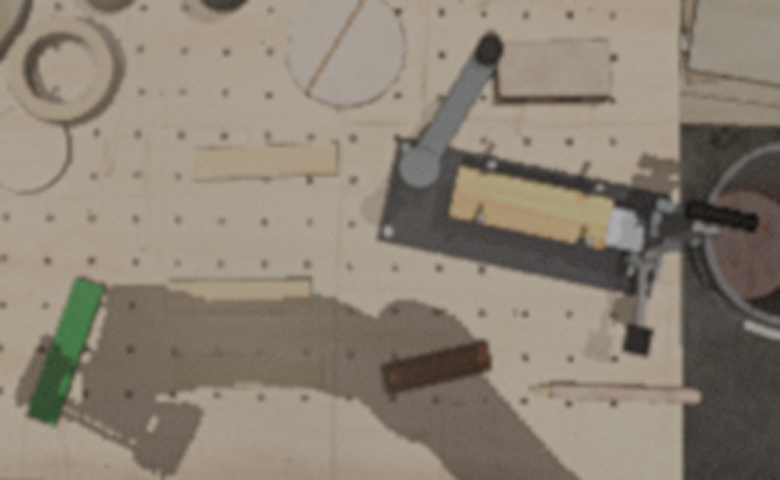

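Crop: strips at crop (265,162), (240,292), and one in the arm's shadow at (250,370); the caul is at (437,367). Next I'll fit rectangles from the height map.

```bash
cat >> h.py <<'E'
def objs(s,zlo=0.006,zhi=0.03,box=(0.33,0.72,-0.05,0.62)):
    P=pts(s); x,y,z=P[...,0],P[...,1],P[...,2]
    m=((z>zlo)&(z<zhi)&(s['z_map']>0)&(x>box[0])&(x<box[1])&(y>box[2])&(y<box[3])).astype(np.uint8)
    n,l,st,_=cv2.connectedComponentsWithStats(m,connectivity=4); o=[]
    for i in range(1,n):
        if st[i,4]<60: continue
        q=P[l==i]; (c,d,a)=cv2.minAreaRect((q[:,:2]*1000).astype(np.float32))
        if d[0]>d[1]: d=d[::-1]; a+=90
        a=(a-90+90)%180-90   # angle of width axis... long axis angle from +y
        rgb=s['img'][l==i].mean(0).round()
        o.append((np.round(c,1),np.round(d,1),round(a,1),round(float(np.median(q[:,2])),4),rgb)); print(*o[-1])
    return o
E
python3 - <<'E'
from h import *
for n in ('t0','s0'):
    s=dict(np.load(f'pics/{n}.npz')); print(n); objs(s)
s=dict(np.load('pics/t0.npz')); P=pts(s)
# press plane pieces
for nm,lo,hi,bx in [('base',0.009,0.016,(.45,.65,-.03,.27)),('table',.085,.115,(.48,.62,.02,.19)),('knob',.216,.23,(.6,.75,.1,.25)),('handle',.255,.34,(.45,.62,-.08,.08)),('lever',.085,.105,(.38,.47,-.03,.05)),('post',.192,.206,(.53,.62,.17,.26)),('bar',.19,.206,(.53,.72,.12,.26))]:
    x,y,z=P[...,0],P[...,1],P[...,2]
    q=P[(z>lo)&(z<hi)&(x>bx[0])&(x<bx[1])&(y>bx[2])&(y<bx[3])]
    if len(q)==0: print(nm,0);continue
    c=cv2.minAreaRect((q[:,:2]*1000).astype(np.float32)); print(nm,len(q),np.round(c[0],1),np.round(c[1],1),round(c[2],1),np.median(q,0).round(4),q.min(0).round(3),q.max(0).round(3))
E
```

```text
t0
[651.7 583.2] [ 66.2 167.4] -32.8 0.012 [155. 144. 129.]
[694.2 289.5] [ 51.1 122. ] 89.4 0.0104 [163. 153. 144.]
[679.2  79.8] [ 32.4 119.3] 76.0 0.021 [96. 82. 71.]
[555.7 104.2] [112.5 284.5] 78.8 0.0125 [79. 75. 72.]
[609.7 369.6] [ 34.6 149.1] -88.2 0.0112 [166. 151. 129.]
[410.2 569.7] [ 32.6 150.3] -17.6 0.0113 [ 69. 103.  66.]
[469.7 393.7] [ 31.6 148. ] -87.8 0.0114 [143. 129. 110.]
[401.5 191. ] [ 31.9 109.4] -76.0 0.0183 [71. 56. 46.]
[392.9 380.8] [ 30.5 149.9] -89.0 0.0114 [122. 109.  93.]
[379.5  15.1] [ 13.7 130.3] 88.7 0.0092 [155. 139. 126.]
s0
[652.5 581.3] [ 66.3 166.6] -31.2 0.0108 [154. 143. 123.]
[412.6 566.8] [ 36.6 149.7] -18.0 0.0095 [ 76. 122.  77.]
[612.1 369.6] [ 34.8 151. ] -86.6 0.0097 [211. 191. 157.]
[472.2 392.9] [ 33.6 152.7] -88.6 0.0096 [170. 153. 126.]
[695.4 291.8] [ 48.  113.9] 89.1 0.009 [206. 195. 180.]
[396.4 378.8] [ 32.8 153.2] -89.2 0.0096 [134. 120.  99.]
[540.2 143.8] [ 58.2 211.6] 78.8 0.0108 [79. 77. 78.]
[682.4  69. ] [ 37.7 120.9] -71.1 0.0188 [86. 66. 55.]
[403.3 189.3] [ 33.4 113.2] -77.1 0.0164 [63. 44. 34.]
[537.6  -4.2] [ 70.9 110.2] -11.5 0.0111 [68. 67. 67.]
[381.6  14.5] [ 14.3 128.3] 88.9 0.0074 [197. 174. 157.]
base 1512 [556.3 103.8] [285. 110.] 78.8 [0.5393 0.1221 0.0124] [ 0.479 -0.03   0.009] [0.636 0.253 0.016]
table 885 [553.8 100. ] [168.   52.3] 78.7 [0.5573 0.1096 0.0942] [0.52  0.02  0.085] [0.594 0.184 0.114]
knob 68 [678.7 164.3] [20.3 22.5] 5.6 [0.6786 0.1638 0.2216] [0.668 0.153 0.216] [0.689 0.176 0.226]
handle 169 [534.3 -10.7] [55.1 16.2] 79.5 [ 0.5333 -0.0101  0.2802] [ 0.522 -0.038  0.258] [0.545 0.017 0.284]
lever 114 [444.6   6.3] [26.  49.3] 78.8 [0.4374 0.0082 0.0968] [ 0.421 -0.006  0.085] [0.469 0.023 0.103]
post 200 [594.4 215.1] [34.6 66.2] 67.2 [0.5839 0.2167 0.1967] [0.563 0.188 0.192] [0.619 0.237 0.202]
bar 428 [624.6 192.1] [ 34.3 141.2] 57.2 [0.6138 0.2013 0.1936] [0.563 0.149 0.19 ] [0.681 0.237 0.205]
```

```bash
cat >> h.py <<'E'
from scipy.spatial.transform import Rotation as Rn
def pose():
    st=r.get_state(); R=Rn.from_quat(st['eef_rot']).as_matrix(); y=np.degrees(np.arctan2(R[1,1],R[0,1]))
    print('clk %.2f pos %s yaw %.2f F %s open %.3f ff %.1f zt %s'%(st['clock'],st['tool_pos'].round(4),y,st['contact_force'].round(1),st['opening'],st['finger_force'],R[:,2].round(3))); return st['tool_pos'],R,y
def plan(*wps):
    "wps: (xyz, yaw or None): prints turn about tool z first and then the shift in tool axes"
    p,R,y=pose(); p=p.copy()
    for X,w in wps:
        dz=0
        if w is not None:
            d=(w-y+90)%180-90; dz=-np.radians(d); y+=d; R=R@Rn.from_rotvec([0,0,dz]).as_matrix()
        X=np.array(X); print(' turn z %.3f  shift mm'%dz,(R.T@(X-p)*1000).round(1)); p=X
E
python3 - <<'E'
from h import *
plan(([.435,.009,.20],78.8),([.435,.009,.10],None))
E
```

```text
clk 0.10 pos [0.2614 0.5671 0.238 ] yaw 65.26 F [-0.3  0.4 -1. ] open 1.000 ff 0.0 zt [-0.001 -0.001 -1.   ]
 turn z -0.236  shift mm [-278.7 -513.7   38.8]
 turn z 0.000  shift mm [ -0.    0.2 100. ]
```

servo_tool(translation=[[0,0,0],[0,0,0],[-0.028,-0.0514,0.0039],[-0.028,-0.0514,0.0039],[-0.028,-0.0514,0.0039],[-0.028,-0.0514,0.0039],[-0.028,-0.0514,0.0039],[-0.028,-0.0514,0.0039],[-0.028,-0.0514,0.0039],[-0.028,-0.0514,0.0039]], turn=[[0,0,-0.118],[0,0,-0.118],[0,0,0],[0,0,0],[0,0,0],[0,0,0],[0,0,0],[0,0,0],[0,0,0],[0,0,0]], grip=0)

```text
clock: 1.35
tool_pos: [0.4017, 0.119, 0.2074]
eef_rot: [0.098, 0.995, 0.0, 0.0]
contact_force: [0.9, 0.0, 0.2]
opening: 0.006
finger_force: 0.0
```

servo_tool(translation=[[-0.028,-0.0514,0.0039],[-0.028,-0.0514,0.0039],[0,0,0]], turn=[[0,0,0],[0,0,0],[0,0,0]])

```text
clock: 1.72
tool_pos: [0.4365, 0.0034, 0.1991]
eef_rot: [0.103, 0.995, -0.001, -0.0]
contact_force: [0.7, 0.8, 0.6]
opening: 0.001
finger_force: 0.0
```

```bash
python3 - <<'E'
from h import *
plan(([.435,.009,.12],78.8),([.435,.009,.073],None))
E
```

```text
clk 1.73 pos [0.4365 0.0034 0.1991] yaw 78.15 F [0.7 0.8 0.6] open 0.001 ff 0.0 zt [-0.001 -0.002 -1.   ]
 turn z -0.011  shift mm [ 2.6  5.4 79.1]
 turn z 0.000  shift mm [-0.   0.1 47. ]
```

servo_tool(translation=[[0,0.002,0.04],[0,0.001,0.039],[0,0,0],[0,0,0.016],[0,0,0.016],[0,0,0.016],[0,0,0],[0,0,0]], turn=[[0,0,0],[0,0,0],[0,0,0],[0,0,0],[0,0,0],[0,0,0],[0,0,0],[0,0,0]])

```text
clock: 2.72
tool_pos: [0.4373, 0.0126, 0.0738]
eef_rot: [0.097, 0.995, 0.0, 0.001]
contact_force: [-0.1, 0.6, 1.8]
opening: 0.005
finger_force: 0.6
```

servo_tool(translation=[[0,0,0.002],[0,0,0],[0,0,0],[0,0,0],[0,0,0],[0,0,0]], turn=[[0,0,0],[0,0,0],[0,0,0],[0,0,0],[0,0,0],[0,0,0]])

```text
clock: 3.48
tool_pos: [0.437, 0.012, 0.0707]
eef_rot: [0.098, 0.995, 0.0, 0.0]
contact_force: [0.3, 0.7, 1.3]
opening: 0.007
finger_force: 0.5
```

```bash
python3 - <<'E'
from h import *
pose(); s=snap('scene','s1'); crop(s,'s1c',240,170,440,340,4)
E
```

```text
clk 3.48 pos [0.437  0.012  0.0707] yaw 78.78 F [0.3 0.7 1.3] open 0.007 ff 0.5 zt [ 0.  0. -1.]
```

View pics/s1c.png

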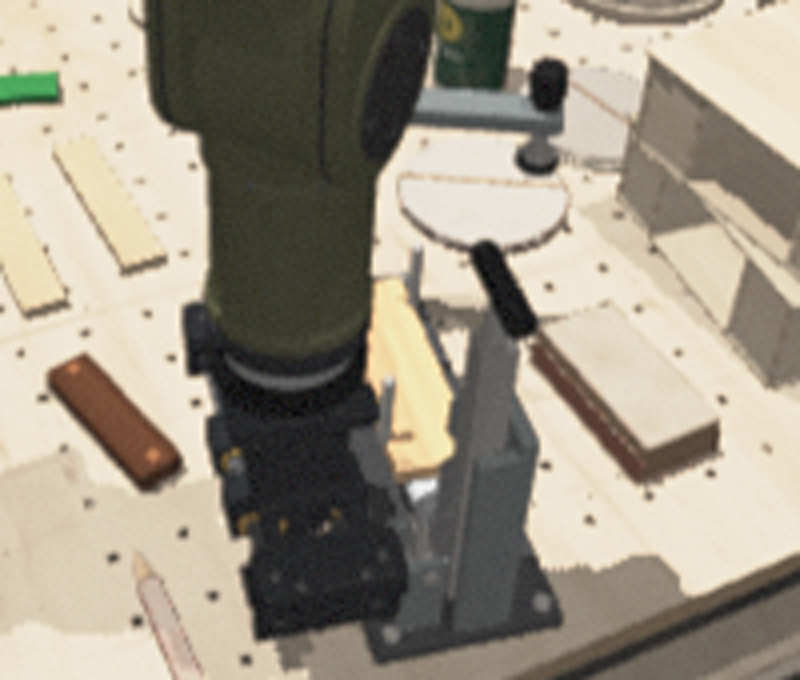

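The gripper covers the lever. The handle at crop (505,290) looks unchanged or lower, so I'll check its height.

```bash
python3 - <<'E'
from h import *
for f in ('s0','s1'):
    s=dict(np.load(f'pics/{f}.npz')); P=pts(s); x,y,z=P[...,0],P[...,1],P[...,2]
    q=P[(z>.225)&(z<.34)&(abs(x-.534)<.03)&(abs(y+.012)<.035)]; print(f,len(q),q.max(0).round(3),np.median(q,0).round(3))
s=snap('top','t1');P=pts(s); x,y,z=P[...,0],P[...,1],P[...,2]
q=P[(z>.225)&(z<.34)&(abs(x-.534)<.03)&(abs(y+.012)<.035)]; print(len(q),np.percentile(q,[5,95],axis=0).round(3),np.median(q,0).round(3))
q=P[(z>.06)&(z<.11)&(abs(x-.556)<.02)&(abs(y-.1)<.05)]; print(np.median(q,0))
E
```

```text
s0 388 [0.548 0.015 0.282] [ 0.532 -0.018  0.274]
s1 245 [0.547 0.015 0.259] [ 0.533 -0.017  0.254]
160 [[ 0.524 -0.034  0.252]
 [ 0.543  0.015  0.26 ]] [ 0.533 -0.01   0.257]
[0.55529837 0.10033474 0.07051135]
```

```bash
python3 - <<'E'
from h import *
plan(([.437,.012,.2],None),([.40,.28,.2],2),([.4697,.3937,.12],None))
E
```

```text
clk 3.58 pos [0.437  0.012  0.0707] yaw 78.78 F [0.5 0.8 0.6] open 0.004 ff 0.5 zt [ 0.  0. -1.]
 turn z 0.000  shift mm [-1.000e-01  1.000e-01 -1.293e+02]
 turn z 1.340  shift mm [269.1 -27.6   0. ]
 turn z 0.000  shift mm [111.2  73.6  80. ]
```

servo_tool(translation=[[0,0,-0.043],[0,0,-0.043],[0,0,-0.043],[0,0,0],[0,0,0],[0,0,0],[0,0,0],[0,0,0],[0,0,0],[0,0,0]], turn=[[0,0,0],[0,0,0],[0,0,0],[0,0,0.167],[0,0,0.167],[0,0,0.167],[0,0,0.167],[0,0,0.167],[0,0,0.167],[0,0,0.167]], grip=1)

```text
clock: 4.82
tool_pos: [0.4361, 0.0116, 0.1995]
eef_rot: [0.633, 0.774, -0.001, -0.0]
contact_force: [-0.0, 0.4, -0.0]
opening: 0.999
finger_force: 0.0
```

servo_tool(translation=[[0,0,0],[0.045,-0.005,0],[0.045,-0.005,0],[0.045,-0.005,0],[0.045,-0.005,0],[0.045,-0.005,0],[0.045,-0.003,0],[0.055,0.037,0],[0.055,0.037,0],[0,0,0]], turn=[[0,0,0.171],[0,0,0],[0,0,0],[0,0,0],[0,0,0],[0,0,0],[0,0,0],[0,0,0],[0,0,0],[0,0,0]])

```text
clock: 6.08
tool_pos: [0.4666, 0.3915, 0.1991]
eef_rot: [0.693, 0.721, 0.002, -0.0]
contact_force: [-0.5, -1.3, 0.6]
opening: 1.003
finger_force: 0.0
```

```bash
python3 - <<'E'
from h import *
pose(); s=snap('top','t2'); crop(s,'t2c',320,130,450,270,5); objs(s); b=snap('scene','s2'); objs(b)
E
```

```text
clk 6.08 pos [0.4666 0.3915 0.1991] yaw 2.23 F [-0.5 -1.3  0.6] open 1.003 ff 0.0 zt [ 0.002  0.003 -1.   ]
[651.3 583.6] [ 65.9 168.5] -32.1 0.0118 [160. 149. 134.]
[694.  289.7] [ 50.8 121.9] 89.1 0.0105 [169. 159. 149.]
[679.  80.] [ 32.9 119.1] 75.5 0.0215 [98. 84. 73.]
[558.2 104. ] [113.8 284. ] 78.7 0.0125 [75. 71. 68.]
[611.1 369.6] [ 31.7 149. ] -88.3 0.0114 [132. 118. 100.]
[470.9 353. ] [30.6 67.3] -86.3 0.0114 [119. 106.  89.]
[380.3 579.2] [32.9 86.4] -17.7 0.0114 [ 78. 127.  78.]
[401.5 190.8] [ 32.  109.8] -75.9 0.0184 [88. 66. 53.]
[393.8 328.9] [30.4 45.9] -88.9 0.0115 [162. 148. 125.]
[379.2  16.8] [ 14.  133.1] 88.9 0.009 [150. 133. 122.]
[696.7 613.4] [12.1 44.2] 6.9 0.0188 [94. 81. 67.]
[652.3 580.3] [ 69.5 166.3] -32.8 0.0111 [156. 144. 125.]
[412.8 568.2] [ 37.8 149.7] -16.7 0.0093 [ 83. 142.  87.]
[611.6 369.2] [ 34.4 148.9] -85.3 0.0095 [159. 143. 118.]
[471.8 392.2] [ 32.6 150.3] -88.3 0.0096 [167. 149. 123.]
[695.5 285.2] [ 48.3 121.9] -89.8 0.009 [207. 197. 182.]
[396.2 380.1] [ 32.6 154. ] -89.8 0.0095 [209. 188. 155.]
[535.2 143.5] [ 49.4 215. ] 79.4 0.0107 [67. 66. 67.]
[620.7 156.7] [ 9.9 85.1] 78.5 0.0109 [107.  99.  90.]
[681.6  68.3] [ 36.4 120.7] -71.1 0.0192 [88. 67. 56.]
[403.4 188.6] [ 32.3 111. ] -76.1 0.0164 [83. 57. 44.]
[537.  -7.] [ 65.3 110.3] -11.6 0.0112 [69. 69. 69.]
[381.7  12.7] [ 13.7 124.5] 89.1 0.0073 [191. 168. 152.]
```

View pics/t2c.png

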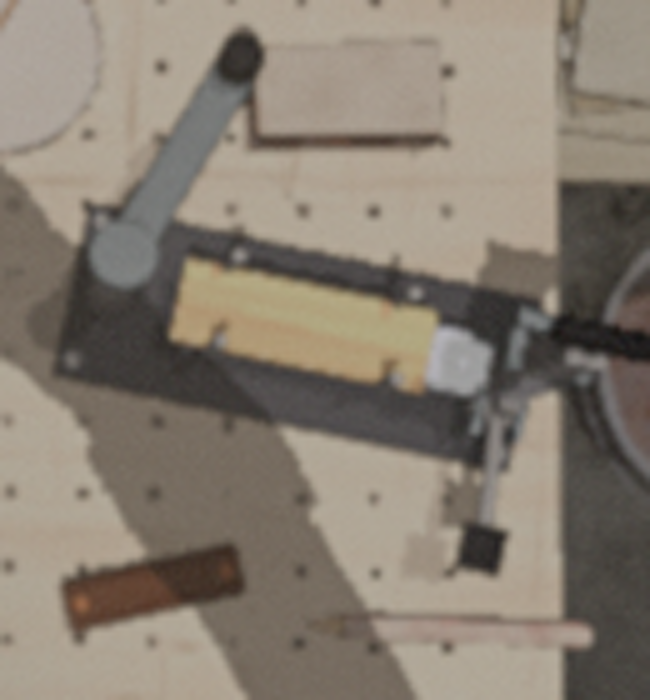

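Crop shows the press: near/far pin tops at (240,255), (415,292), (220,338), (395,378), table corners at about (190,260), (440,308), (420,392), (168,342). I'll cast rays for these.

```bash
cat >> h.py <<'E'
def ray(s,u,v,z):
    d=s['R'].T@(np.linalg.inv(s['mtx'])@[u,v,1]); c=-s['R'].T@s['t']; return c+d*(z-c[2])/d[2]
E
python3 - <<'E'
from h import *
s=dict(np.load('pics/t2.npz')); P=pts(s)
a=np.array([ray(s,320+(u+.0)/5-.4,130+v/5-.4,.12) for u,v in [(240,255),(415,292),(220,338),(395,378)]])*1000
print(a.round(1),a.mean(0)); 
b=np.array([ray(s,320+(u+.0)/5-.4,130+v/5-.4,.07) for u,v in [(190,260),(440,308),(420,392),(168,342)]])*1000
print(b.round(1),b.mean(0))
for f in ('t2','s2'):
    s=dict(np.load(f'pics/{f}.npz')); P=pts(s)
    hsv=cv2.cvtColor(s['img'],cv2.COLOR_RGB2HSV); x,y,z=P[...,0],P[...,1],P[...,2]
    for nm,lo,hi in (('tab',.060,.078),('pin',.106,.128)):
        m=(z>lo)&(z<hi)&(abs(x-.556)<.07)&(abs(y-.104)<.1)
        if nm=='tab': m&=(hsv[...,1]>80)
        q=P[m]; c=cv2.minAreaRect((q[:,:2]*1000).astype(np.float32)); print(f,nm,len(q),np.round(c[0],1),np.round(c[1],1),round(c[2],1))
        if nm=='pin': 
            n,l,st,ce=cv2.connectedComponentsWithStats(m.astype(np.uint8))
            for i in range(1,n): print(st[i,4],ce[i].round(1),P[l==i].mean(0).round(4))
E
```

```text
[[591.8 151.6 120. ]
 [572.7  54.1 120. ]
 [545.  162.4 120. ]
 [524.5  65.2 120. ]] [558.49323009 108.30291865 120.        ]
[[595.4 174.8  70. ]
 [569.8  28.6  70. ]
 [520.4  40.3  70. ]
 [546.9 187.1  70. ]] [558.13540105 107.71565288  70.        ]
t2 tab 312 [557.4 108.8] [149.2  48.1] 78.9
t2 pin 42 [551.7  84.7] [156.1  55.1] 78.2
9 [367. 181.] [0.5909 0.153  0.1181]
9 [401.7 188.9] [0.5707 0.0557 0.1157]
8 [418.8 195. ] [0.5546 0.0077 0.1139]
7 [363.3 198. ] [0.5431 0.1628 0.1164]
9 [398.4 205.7] [0.5234 0.065  0.1169]
s2 tab 594 [560.1 106.6] [151.7  49.4] 78.6
s2 pin 54 [558.6 106.2] [106.2  55.2] 78.9
13 [343.8 233. ] [0.5925 0.1496 0.1146]
20 [324.5 236.5] [0.5446 0.1592 0.1129]
21 [336.6 266.6] [0.525 0.061 0.114]
```

```bash
python3 - <<'E'
from h import *
plan(([.471,.393,.004],2.2),([.471,.393,.16],None),([.411,.137,.16],-11.2),([.558,.108,.16],None),([.558,.108,.0745],None))
E
```

```text
clk 6.17 pos [0.4648 0.3858 0.1989] yaw 2.00 F [-0.2 -0.6 -0.1] open 0.997 ff 0.0 zt [-0.002 -0.002 -1.   ]
 turn z -0.003  shift mm [  7.4   6.8 194.8]
 turn z 0.000  shift mm [  -0.4   -0.3 -156. ]
 turn z 0.234  shift mm [-262.8   -9.1    0.7]
 turn z 0.000  shift mm [ 1.000e-01  1.498e+02 -2.000e-01]
 turn z 0.000  shift mm [ 0.2  0.1 85.5]
```

servo_tool(translation=[[0.002,0.002,0.05],[0.002,0.002,0.05],[0,0,0.04],[0,0,0],[0,0,0],[0,0,0]], turn=[[0,0,0],[0,0,0],[0,0,0],[0,0,0],[0,0,0],[0,0,0]], grip=0.65)

```text
clock: 6.92
tool_pos: [0.4704, 0.3915, 0.0619]
eef_rot: [0.695, 0.719, 0.002, 0.0]
contact_force: [-0.7, 0.1, -0.7]
opening: 0.652
finger_force: 0.0
```

```bash
python3 - <<'E'
from h import *
plan(([.471,.393,.004],2.2))
E
```

```text
clk 6.92 pos [0.4704 0.3915 0.0619] yaw 1.98 F [-0.7  0.1 -0.7] open 0.652 ff 0.0 zt [ 0.003  0.002 -1.   ]
 turn z -0.004  shift mm [ 1.4  0.5 57.9]
```

servo_tool(translation=[[0.001,0,0.025],[0,0,0.022],[0,0,0.01],[0,0,0],[0,0,0]], turn=[[0,0,0],[0,0,0],[0,0,0],[0,0,0],[0,0,0]])

```text
clock: 7.55
tool_pos: [0.4697, 0.3923, 0.0033]
eef_rot: [0.695, 0.719, 0.001, 0.0]
contact_force: [0.5, -0.5, -0.7]
opening: 0.649
finger_force: 0.0
```

servo_tool(translation=[[0,0,0],[0,0,0],[0,0,0],[0,0,0],[0,0,0]], turn=[[0,0,0],[0,0,0],[0,0,0],[0,0,0],[0,0,0]], grip=0.2, grip_force=25)

```text
clock: 8.18
tool_pos: [0.4695, 0.3922, 0.003]
eef_rot: [0.695, 0.719, 0.0, 0.0]
contact_force: [-0.3, 0.1, 3.5]
opening: 0.355
finger_force: 25.0
```

servo_tool(translation=[[0,0,-0.04],[0,0,-0.06],[0,0,-0.057],[0,0,0],[0,0,0],[-0.05,-0.001,0],[-0.055,-0.002,0],[-0.055,-0.002,0],[-0.055,-0.002,0],[-0.048,-0.002,0]], turn=[[0,0,0],[0,0,0],[0,0,0],[0,0,0.117],[0,0,0.117],[0,0,0],[0,0,0],[0,0,0],[0,0,0],[0,0,0]])

```text
clock: 9.43
tool_pos: [0.4076, 0.134, 0.1598]
eef_rot: [0.774, 0.633, -0.0, 0.0]
contact_force: [0.7, -0.1, -0.4]
opening: 0.358
finger_force: 25.0
```

servo_tool(translation=[[0,0,0],[0,0,0],[0,0.03,0],[0,0.04,0],[0,0.04,0],[0,0.04,0],[0,0,0],[0,0,0],[0,0,0]], turn=[[0,0,0],[0,0,0],[0,0,0],[0,0,0],[0,0,0],[0,0,0],[0,0,0],[0,0,0],[0,0,0]])

```text
clock: 10.55
tool_pos: [0.5542, 0.1076, 0.1595]
eef_rot: [0.773, 0.634, -0.001, -0.001]
contact_force: [-0.1, 0.1, -0.4]
opening: 0.359
finger_force: 25.0
```

```bash
python3 - <<'E'
from h import *
plan(([.558,.108,.0745],-11.2))
E
```

```text
clk 10.55 pos [0.5542 0.1076 0.1595] yaw -11.29 F [-0.1  0.1 -0.4] open 0.359 ff 25.0 zt [-0.002  0.    -1.   ]
 turn z -0.001  shift mm [ 1.2  3.8 85. ]
```

servo_tool(translation=[[0.001,0.004,0.02],[0,0,0.03],[0,0,0.02],[0,0,0.012],[0,0,0],[0,0,0]], turn=[[0,0,0],[0,0,0],[0,0,0],[0,0,0],[0,0,0],[0,0,0]])

```text
clock: 11.3
tool_pos: [0.5601, 0.1066, 0.0781]
eef_rot: [0.774, 0.633, 0.0, 0.0]
contact_force: [-0.6, 0.2, 0.1]
opening: 0.359
finger_force: 25.0
```

servo_tool(translation=[[0,0,0.002],[0,0,0],[0,0,0]], turn=[[0,0,0],[0,0,0],[0,0,0]])

```text
clock: 11.68
tool_pos: [0.5598, 0.1066, 0.076]
eef_rot: [0.774, 0.633, 0.0, 0.0]
contact_force: [0.1, -0.6, -0.2]
opening: 0.361
finger_force: 25.0
```

servo_tool(translation=[[-0.001,-0.002,0.002],[0,0,0.001],[0,0,0]], turn=[[0,0,0],[0,0,0],[0,0,0]])

```text
clock: 12.05
tool_pos: [0.557, 0.1058, 0.073]
eef_rot: [0.774, 0.633, -0.0, -0.0]
contact_force: [-1.5, -0.6, 5.4]
opening: 0.357
finger_force: 25.0
```

servo_tool(translation=[[0,0,0],[0,0,0],[0,0,0],[0,0,-0.03],[0,0,-0.05],[0,0,-0.02],[0,-0.05,0],[0,-0.05,0],[0,-0.05,0],[0,0,0]], turn=[[0,0,0],[0,0,0],[0,0,0],[0,0,0],[0,0,0],[0,0,0],[0,0,0],[0,0,0],[0,0,0],[0,0,0]], grip=0.65)

```text
clock: 13.3
tool_pos: [0.406, 0.1359, 0.1727]
eef_rot: [0.773, 0.635, -0.002, -0.001]
contact_force: [1.0, 0.0, 0.5]
opening: 0.65
finger_force: 0.0
```

```bash
python3 - <<'E'
from h import *
s=snap('top','t3'); b=snap('scene','s3'); objs(s); 
i=np.hstack([cv2.resize(q['img'][y0:y0+120,x0:x0+120],None,fx=3.3,fy=3.3,interpolation=cv2.INTER_CUBIC) for q,x0,y0 in ((s,325,140),(b,280,210))])
cv2.imwrite('pics/c3.png',i[...,::-1])
plan(([.42,.28,.16],1),([.395,.380,.12],1),([.395,.380,.004],None))
E
```

```text
[650.9 583.2] [ 65.9 168.3] -32.3 0.0117 [158. 147. 132.]
[694.5 290. ] [ 50.5 121.8] 88.6 0.0106 [166. 156. 147.]
[678.3  80.2] [ 32.6 119.3] 75.4 0.0204 [99. 85. 74.]
[556.6 104. ] [110.4 284.6] 78.8 0.0124 [74. 70. 67.]
[610.  369.9] [ 32.5 149.7] -86.9 0.0112 [170. 155. 132.]
[410.5 569.6] [ 33.6 150. ] -17.5 0.0111 [ 81. 125.  80.]
[401.3 190.9] [ 32.4 109.5] -76.0 0.0183 [85. 64. 51.]
[392.8 380.9] [ 30.7 149.9] -88.8 0.0115 [170. 156. 133.]
clk 13.40 pos [0.4113 0.136  0.173 ] yaw -11.37 F [ 0.1 -1.   0.8] open 0.652 ff 0.0 zt [ 0.002  0.001 -1.   ]
 turn z -0.216  shift mm [143.9  11.2  13. ]
 turn z -0.000  shift mm [100.4 -23.3  40. ]
 turn z 0.000  shift mm [-1.00e-01 -2.00e-01  1.16e+02]
```

View pics/c3.png

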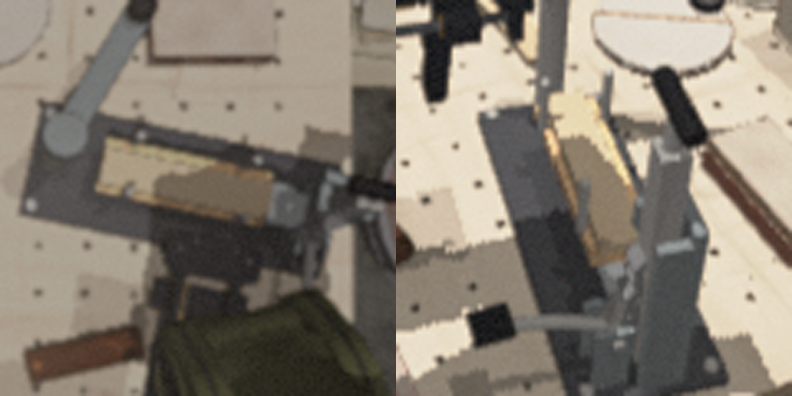

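The strip lies on the table between the pins, with its left end around (105,150) and right end around (270,200). Next I'll measure its offset and go for the next strip.

```bash
cat >> h.py <<'E'
def stack(s,lo,hi):
    P=pts(s); x,y,z=P[...,0],P[...,1],P[...,2]; hsv=cv2.cvtColor(s['img'],cv2.COLOR_RGB2HSV)
    m=(z>lo)&(z<hi)&(abs(x-.557)<.07)&(abs(y-.108)<.1)
    n,l,st,_=cv2.connectedComponentsWithStats(m.astype(np.uint8),connectivity=4); i=1+np.argmax(st[1:,4]); q=P[l==i]
    c=cv2.minAreaRect((q[:,:2]*1000).astype(np.float32)); print(len(q),np.round(c[0],1),np.round(c[1],1),round(c[2],1),np.median(q[:,2]).round(4))
E
python3 - <<'E'
from h import *
for f in ('t3','s3'): stack(dict(np.load(f'pics/{f}.npz')),.0755,.092)
E
```

```text
577 [555.1 108.3] [149.9  32.5] 78.5 0.0813
635 [552.4 107.3] [150.1  41.1] 78.6 0.0798
```

servo_tool(translation=[[0,0,0],[0,0,0],[0.048,0.004,0.005],[0.048,0.004,0.005],[0.048,0.003,0.003],[0.05,-0.012,0.03],[0.05,-0.011,0.04],[0,0,0],[0,0,0],[0,0,0]], turn=[[0,0,-0.108],[0,0,-0.108],[0,0,0],[0,0,0],[0,0,0],[0,0,0],[0,0,0],[0,0,0],[0,0,0],[0,0,0]])

```text
clock: 14.65
tool_pos: [0.3967, 0.3761, 0.0921]
eef_rot: [0.702, 0.712, 0.001, 0.001]
contact_force: [-0.4, -0.2, 0.4]
opening: 0.652
finger_force: 0.0
```

```bash
python3 - <<'E'
from h import *
plan(([.394,.380,.003],1.2))
E
```

```text
clk 14.65 pos [0.3967 0.3761 0.0921] yaw 0.79 F [-0.4 -0.2  0.4] open 0.652 ff 0.0 zt [ 0.002  0.    -1.   ]
 turn z -0.007  shift mm [ 3.9 -2.8 89.1]
```

servo_tool(translation=[[0.003,-0.002,0.03],[0,0,0.03],[0,0,0.019],[0,0,0.01],[0,0,0],[0,0,0]], turn=[[0,0,-0.007],[0,0,0],[0,0,0],[0,0,0],[0,0,0],[0,0,0]])

```text
clock: 15.4
tool_pos: [0.3932, 0.3808, 0.003]
eef_rot: [0.699, 0.715, 0.001, 0.0]
contact_force: [0.2, -0.7, -0.5]
opening: 0.652
finger_force: 0.0
```

servo_tool(translation=[[0,0,0],[0,0,0],[0,0,0],[0,0,0],[0,0,0]], turn=[[0,0,0],[0,0,0],[0,0,0],[0,0,0],[0,0,0]], grip=0.2)

```text
clock: 16.02
tool_pos: [0.3929, 0.3807, 0.0026]
eef_rot: [0.699, 0.716, 0.0, -0.0]
contact_force: [0.2, -0.6, 4.5]
opening: 0.358
finger_force: 25.0
```

```bash
python3 - <<'E'
from h import *
plan(([.394,.378,.16],1.2),([.411,.137,.16],-11.2),([.557,.106,.16],None),([.557,.106,.0845],None))
E
```

```text
clk 16.02 pos [0.3929 0.3807 0.0026] yaw 1.37 F [ 0.2 -0.6  4.5] open 0.358 ff 25.0 zt [ 0.001  0.001 -1.   ]
 turn z 0.003  shift mm [  -2.6    1.1 -157.4]
 turn z 0.216  shift mm [-2.331e+02  6.350e+01 -1.000e-01]
 turn z 0.000  shift mm [-2.100e+00  1.492e+02  1.000e-01]
 turn z 0.000  shift mm [-0.1 -0.  75.5]
```

servo_tool(translation=[[0,0,-0.04],[0,0,-0.06],[0,0,-0.057],[0,0,0],[0,0,0],[-0.04,0.012,0],[-0.05,0.013,0],[-0.05,0.013,0],[-0.05,0.013,0],[-0.045,0.013,0]], turn=[[0,0,0],[0,0,0],[0,0,0],[0,0,0.109],[0,0,0.109],[0,0,0],[0,0,0],[0,0,0],[0,0,0],[0,0,0]])

```text
clock: 17.27
tool_pos: [0.4097, 0.1356, 0.1591]
eef_rot: [0.772, 0.635, -0.0, -0.0]
contact_force: [0.6, -0.6, -0.2]
opening: 0.358
finger_force: 25.0
```

servo_tool(translation=[[0,0,0],[0,0,0],[0,0.03,0],[0,0.04,0],[0,0.04,0],[0,0.04,0],[0,0,0],[0,0,0],[0,0,0]], turn=[[0,0,0],[0,0,0],[0,0,0],[0,0,0],[0,0,0],[0,0,0],[0,0,0],[0,0,0],[0,0,0]])

```text
clock: 18.4
tool_pos: [0.5558, 0.1099, 0.159]
eef_rot: [0.772, 0.636, -0.001, -0.001]
contact_force: [-0.1, 0.3, 0.1]
opening: 0.356
finger_force: 25.0
```

```bash
python3 - <<'E'
from h import *
plan(([.5573,.1077,.0845],-11.2))
E
```

```text
clk 18.40 pos [0.5558 0.1099 0.159 ] yaw -10.98 F [-0.1  0.3  0.1] open 0.356 ff 25.0 zt [-0.002  0.    -1.   ]
 turn z 0.004  shift mm [-1.9  2.  74.5]
```

servo_tool(translation=[[-0.001,0,0.02],[0,0,0.025],[0,0,0.015],[0,0,0.01],[0,0,0],[0,0,0]], turn=[[0,0,0.004],[0,0,0],[0,0,0],[0,0,0],[0,0,0],[0,0,0]])

```text
clock: 19.15
tool_pos: [0.5576, 0.1077, 0.0898]
eef_rot: [0.774, 0.634, 0.001, 0.0]
contact_force: [-0.1, 0.0, 0.8]
opening: 0.357
finger_force: 25.0
```

```bash
python3 - <<'E'
from h import *
plan(([.5573,.1077,.0837],-11.2))
E
```

```text
clk 19.15 pos [0.5576 0.1077 0.0898] yaw -11.35 F [-0.1  0.   0.8] open 0.357 ff 25.0 zt [ 0.001  0.    -1.   ]
 turn z -0.003  shift mm [-0.1 -0.3  6.1]
```

Then release, retreat, and head for the third strip at (0.6105, 0.3697). I'll look again before grasping.

servo_tool(translation=[[0,0,0.004],[0,0,0.0025],[0,0,0]], turn=[[0,0,0],[0,0,0],[0,0,0]])

```text
clock: 19.52
tool_pos: [0.5574, 0.1077, 0.0835]
eef_rot: [0.774, 0.634, 0.0, 0.0]
contact_force: [-1.6, 0.5, 5.9]
opening: 0.36
finger_force: 25.0
```

servo_tool(translation=[[0,0,0],[0,0,0],[0,0,0],[0,0,-0.03],[0,0,-0.05],[0,0,-0.02],[0,-0.05,0],[0,-0.05,0],[0,-0.05,0],[0,0,0]], turn=[[0,0,0],[0,0,0],[0,0,0],[0,0,0],[0,0,0],[0,0,0],[0,0,0],[0,0,0],[0,0,0],[0,0,0]], grip=0.65)

```text
clock: 20.78
tool_pos: [0.4057, 0.1373, 0.1827]
eef_rot: [0.772, 0.635, -0.002, -0.001]
contact_force: [0.7, 0.2, -0.2]
opening: 0.65
finger_force: 0.0
```

```bash
python3 - <<'E'
from h import *
s=snap('top','t4'); objs(s); stack(s,.0855,.1); b=snap('scene','s4'); stack(b,.0855,.1)
plan(([.47,.36,.16],2.5),([.6105,.369,.10],None))
E
```

```text
[651.5 582.7] [ 64.3 167. ] -32.7 0.0117 [159. 148. 133.]
[694.5 289.4] [ 50.9 122.2] -90.0 0.0102 [166. 156. 146.]
[679.1  80. ] [ 33.5 118.7] 76.4 0.0219 [96. 82. 71.]
[556.7 104.2] [110.3 284. ] 78.8 0.0123 [74. 69. 67.]
[610.  369.6] [ 32.8 149. ] -86.6 0.0111 [170. 155. 132.]
[410.2 569.4] [ 33.3 149.9] -17.8 0.0112 [ 81. 125.  79.]
[401.5 190.7] [ 32.2 110. ] -75.9 0.0182 [85. 64. 52.]
597 [554.8 107.5] [150.3  32.2] 78.5 0.0923
614 [557.1 106.6] [153.2  32.4] 78.5 0.0907
clk 20.88 pos [0.4109 0.1374 0.183 ] yaw -11.32 F [ 0.1 -0.7  0.6] open 0.653 ff 0.0 zt [ 0.001  0.    -1.   ]
 turn z -0.241  shift mm [219.7  68.7  23.2]
 turn z 0.000  shift mm [  2.8 140.7  60.2]
```

servo_tool(translation=[[0,0,0],[0,0,0],[0.044,0.014,0.004],[0.044,0.014,0.004],[0.044,0.014,0.005],[0.044,0.014,0.005],[0.044,0.014,0.005],[0,0.045,0.02],[0.001,0.048,0.02],[0.002,0.048,0.02]], turn=[[0,0,-0.12],[0,0,-0.12],[0,0,0],[0,0,0],[0,0,0],[0,0,0],[0,0,0],[0,0,0],[0,0,0],[0,0,0]])

```text
clock: 22.12
tool_pos: [0.6151, 0.3684, 0.099]
eef_rot: [0.693, 0.721, 0.001, 0.001]
contact_force: [0.7, 0.8, -0.7]
opening: 0.651
finger_force: 0.0
```

servo_tool(translation=[[0,0,0.03],[0,0,0],[0,0,0],[0,0,0]], turn=[[0,0,0],[0,0,0],[0,0,0],[0,0,0]])

```text
clock: 22.62
tool_pos: [0.6123, 0.3696, 0.0715]
eef_rot: [0.692, 0.722, 0.001, 0.0]
contact_force: [1.1, -0.5, 0.3]
opening: 0.648
finger_force: 0.0
```

```bash
python3 - <<'E'
from h import *
plan(([.610,.3695,.003],2.5))
E
```

```text
clk 22.62 pos [0.6123 0.3696 0.0715] yaw 2.43 F [ 1.1 -0.5  0.3] open 0.648 ff 0.0 zt [ 0.002  0.002 -1.   ]
 turn z -0.001  shift mm [-0.1 -2.4 68.5]
```

servo_tool(translation=[[0,-0.002,0.03],[0,0,0.02],[0,0,0.012],[0,0,0.006],[0,0,0],[0,0,0]], turn=[[0,0,0],[0,0,0],[0,0,0],[0,0,0],[0,0,0],[0,0,0]])

```text
clock: 23.38
tool_pos: [0.6102, 0.369, 0.0025]
eef_rot: [0.692, 0.722, 0.001, 0.0]
contact_force: [0.8, -0.1, -0.2]
opening: 0.65
finger_force: 0.0
```

servo_tool(translation=[[0,0,0],[0,0,0],[0,0,0],[0,0,0],[0,0,0]], turn=[[0,0,0],[0,0,0],[0,0,0],[0,0,0],[0,0,0]], grip=0.2)

```text
clock: 24.0
tool_pos: [0.6098, 0.3688, 0.002]
eef_rot: [0.692, 0.722, 0.0, 0.0]
contact_force: [-0.1, -1.1, 3.0]
opening: 0.36
finger_force: 25.0
```

```bash
python3 - <<'E'
from h import *
plan(([.610,.3695,.18],2.5),([.46,.34,.18],None),([.411,.137,.18],-11.2),([.5575,.108,.16],None),([.5575,.108,.0945],None))
E
```

```text
clk 24.00 pos [0.6098 0.3688 0.002 ] yaw 2.41 F [-0.1 -1.1  3. ] open 0.360 ff 25.0 zt [ 0.  0. -1.]
 turn z -0.002  shift mm [   0.7    0.3 -178. ]
 turn z 0.000  shift mm [-2.290e+01 -1.511e+02 -1.000e-01]
 turn z 0.239  shift mm [-2.087e+02 -8.600e+00 -1.000e-01]
 turn z 0.000  shift mm [  0.  149.3  20.1]
 turn z 0.000  shift mm [-0.  -0.  65.5]
```

servo_tool(translation=[[0,0,-0.05],[0,0,-0.064],[0,0,-0.0625],[-0.007,-0.047,0],[-0.008,-0.052,0],[-0.008,-0.052,0],[0,0,0],[0,0,0],[-0.05,-0.002,0],[-0.05,-0.002,0]], turn=[[0,0,0],[0,0,0],[0,0,0],[0,0,0],[0,0,0],[0,0,0],[0,0,0.12],[0,0,0.12],[0,0,0],[0,0,0]])

```text
out of range; nothing moved
```

```bash
python3 - <<'E'
from h import *
plan(([.411,.137,.17],-11.2))
E
```

```text
clk 24.00 pos [0.6098 0.3688 0.002 ] yaw 2.41 F [-0.1 -1.1  3. ] open 0.360 ff 25.0 zt [ 0.  0. -1.]
 turn z 0.238  shift mm [-266.  -149.9 -168.2]
```

servo_tool(translation=[[0,0,-0.054],[0,0,-0.062],[0,0,-0.06],[-0.007,-0.047,0],[-0.008,-0.052,0],[-0.008,-0.052,0],[0,0,0],[0,0,0],[-0.05,-0.002,0],[-0.05,-0.002,0]], turn=[[0,0,0],[0,0,0],[0,0,0],[0,0,0],[0,0,0],[0,0,0],[0,0,0.12],[0,0,0.12],[0,0,0],[0,0,0]])

```text
clock: 25.25
tool_pos: [0.4356, 0.2413, 0.1776]
eef_rot: [0.773, 0.634, 0.0, 0.0]
contact_force: [0.5, -0.6, 0.6]
opening: 0.358
finger_force: 25.0
```

servo_tool(translation=[[-0.055,-0.002,0],[-0.053,-0.002,0],[0,0,0],[0,0,0],[0,0.03,0.005],[0,0.04,0.005],[0,0.04,0.005],[0,0.039,0.004],[0,0,0],[0,0,0]], turn=[[0,0,0],[0,0,0],[0,0,0],[0,0,0],[0,0,0],[0,0,0],[0,0,0],[0,0,0],[0,0,0],[0,0,0]])

```text
clock: 26.5
tool_pos: [0.5562, 0.1093, 0.1583]
eef_rot: [0.773, 0.635, -0.0, -0.001]
contact_force: [0.7, 0.9, -0.3]
opening: 0.359
finger_force: 25.0
```

```bash
python3 - <<'E'
from h import *
plan(([.5575,.1073,.0945],-11.3))
E
```

```text
clk 26.50 pos [0.5562 0.1093 0.1583] yaw -11.22 F [ 0.7  0.9 -0.3] open 0.359 ff 25.0 zt [-0.001  0.001 -1.   ]
 turn z 0.001  shift mm [-1.8  1.8 63.8]
```

servo_tool(translation=[[-0.001,0,0.02],[-0.001,0,0.02],[0,0,0.014],[0,0,0.005],[0,0,0],[0,0,0]], turn=[[0,0,0],[0,0,0],[0,0,0],[0,0,0],[0,0,0],[0,0,0]])

```text
clock: 27.25
tool_pos: [0.5569, 0.1059, 0.1003]
eef_rot: [0.773, 0.634, 0.0, 0.0]
contact_force: [0.1, 0.3, 0.1]
opening: 0.361
finger_force: 25.0
```

```bash
python3 - <<'E'
from h import *
plan(([.5575,.1073,.0943],-11.3))
E
```

```text
clk 27.25 pos [0.5569 0.1059 0.1003] yaw -11.34 F [0.1 0.3 0.1] open 0.361 ff 25.0 zt [ 0.001  0.    -1.   ]
 turn z -0.001  shift mm [1.5 0.4 6. ]
```

servo_tool(translation=[[0.0013,0,0.004],[0,0,0.0025],[0,0,0]], turn=[[0,0,0],[0,0,0],[0,0,0]])

```text
clock: 27.62
tool_pos: [0.557, 0.1073, 0.0939]
eef_rot: [0.773, 0.634, 0.0, -0.0]
contact_force: [-1.8, 0.3, 5.9]
opening: 0.357
finger_force: 25.0
```

servo_tool(translation=[[0,0,0],[0,0,0],[0,0,0],[0,0,-0.03],[0,0,-0.05],[0,0,-0.01],[0,-0.05,0],[0,-0.05,0],[0,-0.05,0],[0,0,0]], turn=[[0,0,0],[0,0,0],[0,0,0],[0,0,0],[0,0,0],[0,0,0],[0,0,0],[0,0,0],[0,0,0],[0,0,0]], grip=0.65)

```text
clock: 28.88
tool_pos: [0.4049, 0.1366, 0.1827]
eef_rot: [0.772, 0.635, -0.003, -0.001]
contact_force: [0.8, -0.4, -0.0]
opening: 0.648
finger_force: 0.0
```

```bash
python3 - <<'E'
from h import *
s=snap('top','t5'); objs(s); stack(s,.0955,.111); b=snap('scene','s5'); stack(b,.0955,.111); objs(b,box=(.33,.5,.1,.5))
plan(([.402,.190,.06],14),([.402,.190,.003],None))
E
```

```text
[694.6 289.5] [ 50.8 122.3] 89.9 0.0105 [166. 156. 146.]
[648.9 585.3] [ 66.3 165.9] -32.0 0.0119 [159. 148. 133.]
[678.4  80.1] [ 33.5 119.4] 75.2 0.0219 [97. 83. 72.]
[556.6 104.4] [110.2 283.7] 78.7 0.0124 [73. 69. 66.]
[410.5 569.6] [ 33.2 150. ] -17.6 0.0111 [ 81. 125.  79.]
[401.5 191. ] [ 32.1 109.5] -76.2 0.0183 [86. 65. 52.]
608 [555.3 108.7] [149.8  32.9] 79.2 0.1031
672 [552.7 108.5] [152.9  42.1] 78.9 0.1018
[403.7 188.8] [ 32.6 110.2] -75.4 0.0164 [88. 61. 46.]
clk 28.98 pos [0.4102 0.1367 0.1831] yaw -11.31 F [0.5 0.7 0.4] open 0.648 ff 0.0 zt [ 0.001  0.    -1.   ]
 turn z -0.442  shift mm [ 53.7   4.9 123.1]
 turn z 0.000  shift mm [ 0. -0. 57.]
```

servo_tool(translation=[[0,0,0.02],[0,0,0.02],[0,0,0.02],[0.027,0.003,0.03],[0.026,0.003,0.035],[0,0,0],[0,0,0],[0,0,0]], turn=[[0,0,-0.15],[0,0,-0.15],[0,0,-0.142],[0,0,0],[0,0,0],[0,0,0],[0,0,0],[0,0,0]])

```text
clock: 29.98
tool_pos: [0.4039, 0.1883, 0.0592]
eef_rot: [0.617, 0.787, 0.001, 0.001]
contact_force: [-0.6, -0.2, 0.7]
opening: 0.648
finger_force: 0.0
```

```bash
python3 - <<'E'
from h import *
plan(([.402,.190,.003],14))
E
```

```text
clk 29.98 pos [0.4039 0.1883 0.0592] yaw 13.85 F [-0.6 -0.2  0.7] open 0.648 ff 0.0 zt [ 0.002  0.    -1.   ]
 turn z -0.003  shift mm [ 2.2 -1.6 56.2]
```

servo_tool(translation=[[0.002,-0.001,0.025],[0,0,0.02],[0,0,0.01],[0,0,0],[0,0,0]], turn=[[0,0,0],[0,0,0],[0,0,0],[0,0,0],[0,0,0]])

```text
clock: 30.6
tool_pos: [0.4109, 0.195, 0.0124]
eef_rot: [0.616, 0.788, -0.008, -0.004]
contact_force: [-0.2, 0.3, -0.2]
opening: 0.65
finger_force: 0.0
```

servo_tool(translation=[[0,0,0],[0,0,0],[0,0,0],[0,0,0],[0,0,0]], turn=[[0,0,0],[0,0,0],[0,0,0],[0,0,0],[0,0,0]], grip=0.2)

```text
clock: 31.22
tool_pos: [0.4103, 0.1954, 0.0117]
eef_rot: [0.616, 0.788, -0.009, -0.004]
contact_force: [-0.9, -0.3, 4.5]
opening: 0.36
finger_force: 25.0
```

```bash
python3 - <<'E'
from h import *
plan(([.402,.190,.18],None),([.411,.137,.18],-11.3),([.557,.108,.18],None))
E
```

```text
clk 31.23 pos [0.4103 0.1954 0.0117] yaw 13.99 F [-0.9 -0.3  4.5] open 0.360 ff 25.0 zt [-0.018 -0.008 -1.   ]
 turn z 0.000  shift mm [  -3.8  -12.6 -168. ]
 turn z 0.441  shift mm [-50.2  19.2   0.3]
 turn z 0.000  shift mm [  0.2 148.8  -2.3]
```

servo_tool(translation=[[0,0,-0.05],[0,0,-0.06],[0,0,-0.06],[-0.01,0.004,0],[-0.01,0.004,0],[-0.01,0.004,0],[-0.01,0.004,0],[0,0,0],[0,0,0]], turn=[[0,0,0],[0,0,0],[0,0,0],[0,0,0.147],[0,0,0.147],[0,0,0.147],[0,0,0],[0,0,0],[0,0,0]])

```text
clock: 32.35
tool_pos: [0.43, 0.1581, 0.1815]
eef_rot: [0.773, 0.635, -0.009, -0.003]
contact_force: [-0.2, -0.2, 0.1]
opening: 0.354
finger_force: 25.0
```

```bash
python3 - <<'E'
from h import *
plan(([.411,.137,.18],-11.3),([.557,.109,.18],None))
E
```

```text
clk 32.35 pos [0.43   0.1581 0.1815] yaw -11.19 F [-0.2 -0.2  0.1] open 0.354 ff 25.0 zt [-0.018 -0.008 -1.   ]
 turn z 0.002  shift mm [-24.4 -14.5   2. ]
 turn z 0.000  shift mm [  1.1 148.6  -2.4]
```

servo_tool(translation=[[-0.022,0.03,0],[0,0.035,0],[0,0.035,0],[0,0.034,0],[0,0,0],[0,0,0],[0,0,0]], turn=[[0,0,0],[0,0,0],[0,0,0],[0,0,0],[0,0,0],[0,0,0],[0,0,0]])

```text
clock: 33.22
tool_pos: [0.556, 0.1107, 0.1797]
eef_rot: [0.773, 0.635, -0.01, -0.003]
contact_force: [0.8, -0.4, -0.2]
opening: 0.356
finger_force: 25.0
```

```bash
python3 - <<'E'
from h import *
plan(([.557,.110,.12],-11.2)); s=snap('top','t6'); b=snap('scene','s6')
i=np.hstack([cv2.resize(q['img'][y0:y0+120,x0:x0+120],None,fx=3.3,fy=3.3,interpolation=cv2.INTER_CUBIC) for q,x0,y0 in ((s,325,140),(b,280,180))])
cv2.imwrite('pics/c6.png',i[...,::-1])
E
```

```text
clk 33.23 pos [0.556  0.1107 0.1797] yaw -11.18 F [ 0.8 -0.4 -0.2] open 0.356 ff 25.0 zt [-0.019 -0.008 -1.   ]
 turn z 0.000  shift mm [ 0.3  2.1 59.7]
```

View pics/c6.png

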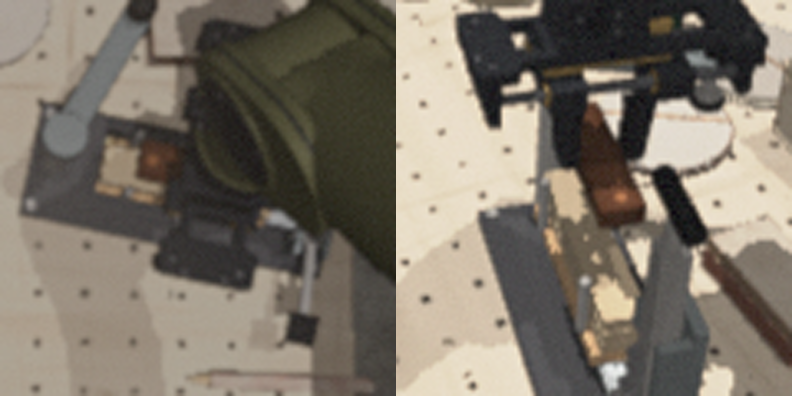

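The caul is held lengthwise over the stack, fingers near its middle. Lowering it.

servo_tool(translation=[[0,0.001,0.025],[0,0.001,0.025],[0,0,0.01],[0,0,0],[0,0,0.002],[0,0,0]], turn=[[0,0,0],[0,0,0],[0,0,0],[0,0,0],[0,0,0],[0,0,0]])

```text
clock: 34.08
tool_pos: [0.5586, 0.1092, 0.1183]
eef_rot: [0.773, 0.634, -0.009, -0.002]
contact_force: [-0.7, 0.7, 0.0]
opening: 0.359
finger_force: 25.0
```

```bash
python3 - <<'E'
from h import *
plan(([.557,.110,.115],-11.2))
E
```

```text
clk 34.08 pos [0.5586 0.1092 0.1183] yaw -11.29 F [-0.7  0.7  0. ] open 0.359 ff 25.0 zt [-0.016 -0.008 -1.   ]
 turn z -0.002  shift mm [ 0.5 -1.6  3.4]
```

servo_tool(translation=[[0,-0.001,0.002],[0,0,0.002],[0,0,0]], turn=[[0,0,0],[0,0,0],[0,0,0]])

```text
clock: 34.45
tool_pos: [0.5572, 0.1093, 0.1148]
eef_rot: [0.773, 0.634, -0.009, -0.002]
contact_force: [-2.0, -0.2, 9.4]
opening: 0.359
finger_force: 25.0
```

servo_tool(translation=[[0,0,0],[0,0,0],[0,0,0],[0,0,-0.03],[0,0,-0.05],[0,-0.05,0],[0,-0.05,0],[0,-0.05,0],[0,0,0],[0,0,0]], turn=[[0,0,0],[0,0,0],[0,0,0],[0,0,0],[0,0,0],[0,0,0],[0,0,0],[0,0,0],[0,0,0],[0,0,0]], grip=0.65)

```text
clock: 35.7
tool_pos: [0.4126, 0.1395, 0.1962]
eef_rot: [0.773, 0.634, -0.009, -0.002]
contact_force: [0.4, 0.4, -0.1]
opening: 0.653
finger_force: 0.0
```

```bash
python3 - <<'E'
from h import *
s=snap('top','t7'); b=snap('scene','s7'); objs(s);objs(b,box=(.33,.5,.05,.6))
for q in (s,b):
    stack(q,.110,.13); P=pts(q); x,y,z=P[...,0],P[...,1],P[...,2]
    k=P[(z>.212)&(z<.235)&(abs(x-.68)<.03)&(abs(y-.165)<.03)]; print('knob',len(k),k.min(0).round(3),k.max(0).round(3),k.mean(0).round(4))
i=np.hstack([cv2.resize(q['img'][y0:y0+120,x0:x0+120],None,fx=3.3,fy=3.3,interpolation=cv2.INTER_CUBIC) for q,x0,y0 in ((s,325,140),(b,280,180))])
cv2.imwrite('pics/c7.png',i[...,::-1])
pose()
E
```

```text
[674.  543.5] [22.6 86.8] -33.0 0.0186 [111. 102.  88.]
[694.4 290.9] [ 51.  119.1] -89.9 0.0105 [167. 157. 147.]
[678.8  80.2] [ 32.8 118.9] 75.8 0.0221 [97. 83. 72.]
[615.1 596.9] [45.9 83.9] 0.2 0.0117 [169. 158. 142.]
[556.4 104.4] [110.3 283.9] 78.6 0.0124 [74. 70. 67.]
[410.1 569.6] [ 34.  150.4] -17.1 0.0111 [ 81. 126.  80.]
[369.7 582.2] [37.7 56.5] -20.1 0.0093 [107. 152. 101.]
479 [550.1 108.1] [111.2  41.6] 78.5 0.1211
knob 72 [0.668 0.153 0.212] [0.69  0.176 0.226] [0.6782 0.1644 0.2208]
558 [551.5 105.3] [112.5  41.1] 78.8 0.1194
knob 64 [0.67  0.149 0.213] [0.691 0.172 0.222] [0.6787 0.1583 0.2187]
clk 35.80 pos [0.4131 0.1392 0.196 ] yaw -11.37 F [ 0.2  0.3 -0.1] open 0.650 ff 0.0 zt [-0.016 -0.008 -1.   ]
```

View pics/c7.png

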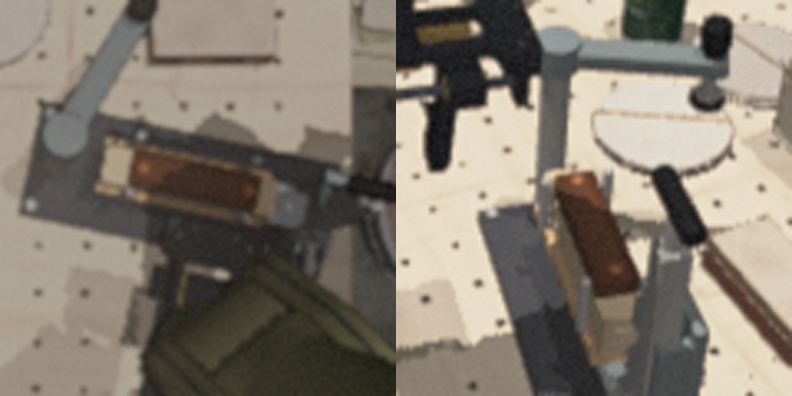

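Caul sits on the stack between the pins (left crop about (195,185)); the pad bar is still open. Next, lift, straighten the tool and go to the knob.

servo_tool(translation=[[0,0,-0.05],[0,0,-0.05],[0,0,0],[0,0,0],[0,0,0],[0,0,0],[0,0,0],[0,0,0],[0,0,0],[0,0,0]], turn=[[-0.014,0.011,0],[0,0,0],[0,0,-0.156],[0,0,-0.156],[0,0,-0.156],[0,0,-0.156],[0,0,-0.156],[0,0,-0.156],[0,0,-0.156],[0,0,-0.156]])

```text
clock: 37.05
tool_pos: [0.4136, 0.1393, 0.296]
eef_rot: [0.256, 0.967, 0.0, -0.001]
contact_force: [-0.2, 0.7, -0.1]
opening: 0.65
finger_force: 0.0
```

```bash
python3 - <<'E'
from h import *
plan(([.6785,.163,.29],60),([.6785,.163,.197],None))
for f in ('t7','s7'):
    s=dict(np.load(f'pics/{f}.npz')); P=pts(s); hsv=cv2.cvtColor(s['img'],cv2.COLOR_RGB2HSV); x,y,z=P[...,0],P[...,1],P[...,2]
    m=(z>.112)&(z<.13)&(abs(x-.557)<.06)&(abs(y-.108)<.08)&(hsv[...,1]>90)&(hsv[...,0]<15)
    c=cv2.minAreaRect((P[m][:,:2]*1000).astype(np.float32)); print(f,m.sum(),np.round(c[0],1),np.round(c[1],1),round(c[2],1))
E
```

```text
clk 37.05 pos [0.4136 0.1393 0.296 ] yaw 60.39 F [-0.2  0.7 -0.1] open 0.650 ff 0.0 zt [-0.001  0.    -1.   ]
 turn z 0.007  shift mm [-217.6  153.     5.7]
 turn z 0.000  shift mm [-0.1  0.  93. ]
t7 401 [554.5 106.5] [107.9  31.7] 78.9
s7 469 [555.8 104.5] [111.9  31.4] 77.6
```

servo_tool(translation=[[-0.044,0.031,0.001],[-0.044,0.031,0.001],[-0.044,0.031,0.001],[-0.044,0.03,0.001],[-0.042,0.03,0.002],[0,0,0],[0,0,0],[0,0,0]], turn=[[0,0,0.007],[0,0,0],[0,0,0],[0,0,0],[0,0,0],[0,0,0],[0,0,0],[0,0,0]])

```text
clock: 38.05
tool_pos: [0.6768, 0.1626, 0.29]
eef_rot: [0.26, 0.966, -0.0, -0.001]
contact_force: [0.1, 0.6, -0.4]
opening: 0.647
finger_force: 0.0
```

```bash
python3 - <<'E'
from h import *
plan(([.6785,.163,.197],60))
E
```

```text
clk 38.05 pos [0.6768 0.1626 0.29  ] yaw 59.86 F [ 0.1  0.6 -0.4] open 0.647 ff 0.0 zt [-0.002 -0.    -1.   ]
 turn z -0.002  shift mm [-1.4  1.4 93. ]
```

servo_tool(translation=[[-0.001,0.001,0.03],[0,0,0.03],[0,0,0.02],[0,0,0.012],[0,0,0],[0,0,0]], turn=[[0,0,0],[0,0,0],[0,0,0],[0,0,0],[0,0,0],[0,0,0]])

```text
clock: 38.8
tool_pos: [0.6794, 0.1634, 0.1988]
eef_rot: [0.26, 0.966, 0.0, -0.0]
contact_force: [0.1, 0.7, 0.5]
opening: 0.653
finger_force: 0.0
```

servo_tool(translation=[[0,0,0],[0,0,0],[0,0,0],[0,0,0],[0,0,0]], turn=[[0,0,0],[0,0,0],[0,0,0],[0,0,0],[0,0,0]], grip=0.2, grip_force=10)

```text
clock: 39.42
tool_pos: [0.6792, 0.1632, 0.1978]
eef_rot: [0.26, 0.966, -0.0, -0.001]
contact_force: [0.7, 0.3, 0.2]
opening: 0.269
finger_force: 10.0
```

```bash
python3 - <<'E'
from h import *
p,R,y=pose()
T=np.array([.5578,.1082]); a=np.radians(78.8); yp=np.array([np.cos(a),np.sin(a)]); post=T+.115*yp
k=p[:2]-post; th=np.arctan2(k[1],k[0]); print(post,np.linalg.norm(k),'swing',th-(a-np.pi), 'radial in tool',R[:2,:2].T@k)
E
```

```text
clk 39.42 pos [0.6792 0.1632 0.1978] yaw 59.81 F [0.7 0.3 0.2] open 0.269 ff 10.0 zt [-0.001  0.    -1.   ]
[0.58013695 0.22100984] 0.11469511524347326 swing 1.2376143908470065 radial in tool [-0.11469486 -0.00020857]
```

servo_tool(translation=[[0.0008,-0.0137,0],[0.0008,-0.0137,0],[0.0008,-0.0137,0],[0.0008,-0.0137,0],[0.0008,-0.0137,0],[0.0008,-0.0137,0],[0.0008,-0.0137,0],[0.0008,-0.0137,0],[0,0,0],[0,0,0]], turn=[[0,0,0.12],[0,0,0.12],[0,0,0.12],[0,0,0.12],[0,0,0.12],[0,0,0.12],[0,0,0.12],[0,0,0.12],[0,0,0],[0,0,0]])

```text
clock: 40.67
tool_pos: [0.5898, 0.1085, 0.1977]
eef_rot: [0.675, 0.738, 0.0, -0.001]
contact_force: [-1.5, 5.6, -0.8]
opening: 0.265
finger_force: 10.0
```

```bash
cat >> h.py <<'E'
def swing():
    p,R,y=pose()
    T=np.array([.5578,.1082]); a=np.radians(78.8); yp=np.array([np.cos(a),np.sin(a)]); post=T+.115*yp
    k=p[:2]-post; th=np.arctan2(k[1],k[0]); print(np.linalg.norm(k),'swing',th-(a-np.pi), 'radial in tool',R[:2,:2].T@k)
E
python3 -c "
from h import *
swing()"
```

```text
clk 40.67 pos [0.5898 0.1085 0.1977] yaw 5.04 F [-1.5  5.6 -0.8] open 0.265 ff 10.0 zt [-0.002  0.002 -1.   ]
0.11289224996153292 swing 0.2811776626617122 radial in tool [-0.1128916  -0.00025814]
```

servo_tool(translation=[[0.0014,-0.011,0],[0.0008,-0.0103,0],[0,-0.006,0],[0,0,0],[0,0,0]], turn=[[0,0,0.1],[0,0,0.09],[0,0,0.05],[0,0,0],[0,0,0]])

```text
clock: 41.3
tool_pos: [0.5631, 0.1098, 0.1977]
eef_rot: [0.759, 0.651, 0.0, -0.001]
contact_force: [-0.9, 5.5, -3.0]
opening: 0.266
finger_force: 10.0
```

```bash
python3 -c "
from h import *
swing()"
```

```text
clk 41.30 pos [0.5631 0.1098 0.1977] yaw -8.74 F [-0.9  5.5 -3. ] open 0.266 ff 10.0 zt [-0.001  0.002 -1.   ]
0.11247632813347928 swing 0.04354214135486356 radial in tool [-1.12476191e-01  6.54168138e-05]
```

servo_tool(translation=[[0.001,-0.003,0],[0,-0.002,0],[0,-0.002,0],[0,0,0]], turn=[[0,0,0.02],[0,0,0.02],[0,0,0],[0,0,0]])

```text
clock: 41.8
tool_pos: [0.5601, 0.1104, 0.1979]
eef_rot: [0.773, 0.635, 0.003, 0.002]
contact_force: [10.4, 3.9, -10.4]
opening: 0.266
finger_force: 10.0
```

servo_tool(translation=[[0,-0.0015,0],[0,0,0]], turn=[[0,0,0],[0,0,0]])

```text
clock: 42.05
tool_pos: [0.56, 0.1104, 0.198]
eef_rot: [0.773, 0.634, 0.004, 0.003]
contact_force: [13.2, 3.1, -13.7]
opening: 0.266
finger_force: 10.0
```

```bash
python3 -c "
from h import *
swing()"
```

```text
clk 42.05 pos [0.56   0.1104 0.198 ] yaw -11.27 F [ 13.2   3.1 -13.7] open 0.266 ff 10.0 zt [ 0.009  0.001 -1.   ]
0.11241905287303469 swing 0.015629634664734438 radial in tool [-0.11240269  0.00189449]
```

servo_tool(translation=[[0,0,0],[0,0,0],[0,0,0],[0,0,-0.03],[0,0,-0.05],[0,0,-0.05],[-0.04,0,0],[-0.04,0,0],[-0.04,0,0],[0,0,0]], turn=[[0,0,0],[0,0,0],[0,0,0],[0,0,0],[0,0,0],[0,0,0],[0,0,0],[0,0,0],[0,0,0],[0,0,0]], grip=0.5)

```text
clock: 43.3
tool_pos: [0.5298, -0.0113, 0.3278]
eef_rot: [0.775, 0.632, -0.002, 0.0]
contact_force: [0.1, 1.0, -0.3]
opening: 0.496
finger_force: 0.0
```

servo_tool(translation=[[0,0,0],[0,0,0]], turn=[[0,0,0],[0,0,0]])

```text
clock: 43.55
tool_pos: [0.5311, -0.0052, 0.3279]
eef_rot: [0.772, 0.635, -0.001, -0.001]
contact_force: [0.0, 0.1, -0.3]
opening: 0.498
finger_force: 0.0
```

```bash
python3 - <<'E'
from h import *
plan(([.534,-.011,.239],-11.2))
s=snap('top','t8'); b=snap('scene','s8')
i=np.hstack([cv2.resize(q['img'][y0:y0+120,x0:x0+120],None,fx=3.3,fy=3.3,interpolation=cv2.INTER_CUBIC) for q,x0,y0 in ((s,325,140),(b,280,180))])
cv2.imwrite('pics/c8.png',i[...,::-1])
E
```

```text
clk 43.55 pos [ 0.5311 -0.0052  0.3279] yaw -11.09 F [ 0.   0.1 -0.3] open 0.498 ff 0.0 zt [-0.002  0.001 -1.   ]
 turn z 0.002  shift mm [-5.1  4.1 88.9]
```

View pics/c8.png

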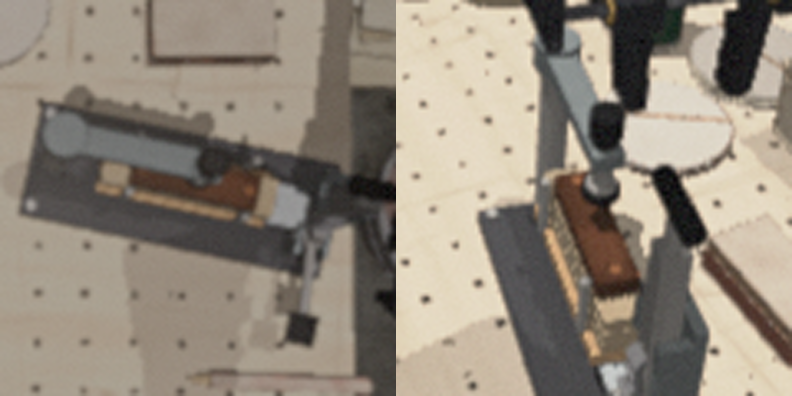

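The pad bar now appears over the stack: knob at left crop (210,162), and in the scene crop the pad sits over the caul at (600,190). I'll check the knob position numerically.

```bash
python3 - <<'E'
from h import *
s=dict(np.load('pics/t8.npz')); P=pts(s); x,y,z=P[...,0],P[...,1],P[...,2]
k=P[(z>.214)&(z<.235)&(abs(x-.56)<.03)&(abs(y-.11)<.03)]; print('knob',len(k),k.mean(0).round(4),k.min(0).round(3),k.max(0).round(3))
m=(z>.25)&(s['z_map']>0)&(x>.3)&(x<.8)&(y>-.3)&(y<.3); print(m.sum(), np.argwhere(m).min(0),np.argwhere(m).max(0))
E
```

```text
knob 72 [0.5571 0.1089 0.2216] [0.547 0.097 0.214] [0.567 0.12  0.226]
23657 [133 430] [399 639]
```

servo_tool(translation=[[-0.002,0.002,0.03],[0,0,0.02],[0,0,0],[0,0,0],[0,0,0]], turn=[[0,0,0],[0,0,0],[0,0,0],[0,0,0],[0,0,0]])

```text
clock: 44.28
tool_pos: [0.5332, -0.0088, 0.2788]
eef_rot: [0.773, 0.635, 0.0, 0.0]
contact_force: [0.0, -0.1, 0.2]
opening: 0.504
finger_force: 0.0
```

```bash
python3 - <<'E'
from h import *
plan(([.534,-.011,.239],-11.2))
E
```

```text
clk 44.27 pos [ 0.5332 -0.0088  0.2788] yaw -11.21 F [ 0.  -0.1  0.2] open 0.504 ff 0.0 zt [ 0. -0. -1.]
 turn z -0.000  shift mm [-2.   1.2 39.8]
```

servo_tool(translation=[[-0.002,0.001,0.02],[0,0,0.014],[0,0,0.005],[0,0,0]], turn=[[0,0,0],[0,0,0],[0,0,0],[0,0,0]])

```text
clock: 44.78
tool_pos: [0.5331, -0.0111, 0.2388]
eef_rot: [0.773, 0.635, -0.001, -0.001]
contact_force: [-0.0, 0.1, -0.4]
opening: 0.499
finger_force: 0.0
```

servo_tool(translation=[[0,0,0],[0,0,0],[0,0,0],[0,0,0],[0,0,0]], turn=[[0,0,0],[0,0,0],[0,0,0],[0,0,0],[0,0,0]], grip=0, grip_force=45)

```text
clock: 45.4
tool_pos: [0.536, -0.0117, 0.2395]
eef_rot: [0.773, 0.634, 0.002, 0.002]
contact_force: [5.4, -0.7, -2.8]
opening: 0.168
finger_force: 45.0
```

servo_tool(translation=[[0,0,-0.003],[0,0,-0.004],[0,0,-0.004],[0,0,-0.002],[0,0,0],[0,0,0]], turn=[[0,0,0],[0,0,0],[0,0,0],[0,0,0],[0,0,0],[0,0,0]])

```text
clock: 46.15
tool_pos: [0.536, -0.0117, 0.2523]
eef_rot: [0.773, 0.634, 0.002, 0.001]
contact_force: [6.5, -1.0, -5.8]
opening: 0.17
finger_force: 45.0
```

servo_tool(translation=[[0,0,-0.003],[0,0,-0.003],[0,0,-0.003],[0,0,-0.003],[0,0,0],[0,0,0]], turn=[[0,0,0],[0,0,0],[0,0,0],[0,0,0],[0,0,0],[0,0,0]])

```text
clock: 46.9
tool_pos: [0.536, -0.0117, 0.2642]
eef_rot: [0.773, 0.634, 0.002, 0.001]
contact_force: [7.0, -0.5, -5.0]
opening: 0.169
finger_force: 45.0
```

servo_tool(translation=[[0,0,-0.003],[0,0,-0.003],[0,0,-0.003],[0,0,0],[0,0,0]], turn=[[0,0,0],[0,0,0],[0,0,0],[0,0,0],[0,0,0]])

```text
clock: 47.52
tool_pos: [0.5359, -0.0117, 0.2726]
eef_rot: [0.773, 0.634, 0.001, 0.001]
contact_force: [7.0, -1.2, -9.5]
opening: 0.166
finger_force: 45.0
```

servo_tool(translation=[[0,0,-0.002],[0,0,-0.002],[0,0,0],[0,0,0]], turn=[[0,0,0],[0,0,0],[0,0,0],[0,0,0]])

```text
clock: 48.02
tool_pos: [0.5359, -0.0117, 0.2765]
eef_rot: [0.773, 0.634, 0.001, 0.001]
contact_force: [9.3, -1.2, -11.2]
opening: 0.167
finger_force: 45.0
```

servo_tool(translation=[[0,0,-0.001],[0,0,-0.001],[0,0,0],[0,0,0]], turn=[[0,0,0],[0,0,0],[0,0,0],[0,0,0]])

```text
clock: 48.52
tool_pos: [0.5359, -0.0117, 0.2782]
eef_rot: [0.773, 0.634, 0.001, 0.001]
contact_force: [9.5, -0.5, -12.3]
opening: 0.169
finger_force: 45.0
```

servo_tool(translation=[[0,0,-0.001],[0,0,-0.001],[0,0,0],[0,0,0]], turn=[[0,0,0],[0,0,0],[0,0,0],[0,0,0]])

```text
clock: 49.02
tool_pos: [0.5359, -0.0117, 0.28]
eef_rot: [0.773, 0.634, 0.001, 0.001]
contact_force: [9.6, -0.1, -12.5]
opening: 0.167
finger_force: 45.0
```

Rail is at about 0.0405, close to the pad's expected stop. Continuing in small steps until the force jumps.

servo_tool(translation=[[0,0,-0.001],[0,0,0],[0,0,0]], turn=[[0,0,0],[0,0,0],[0,0,0]])

```text
clock: 49.4
tool_pos: [0.5359, -0.0117, 0.2806]
eef_rot: [0.773, 0.634, 0.001, 0.001]
contact_force: [10.4, -0.3, -17.1]
opening: 0.17
finger_force: 45.0
```

servo_tool(translation=[[0,0,-0.001],[0,0,0],[0,0,0]], turn=[[0,0,0],[0,0,0],[0,0,0]])

```text
clock: 49.78
tool_pos: [0.5359, -0.0116, 0.2807]
eef_rot: [0.773, 0.634, 0.001, 0.001]
contact_force: [12.1, 0.1, -21.7]
opening: 0.165
finger_force: 45.0
```

The force climbs without motion, so the pad is at its stop (rail about 0.041). Lower onto the tooth at 0.036 and let go.

servo_tool(translation=[[0,0,0.002],[0,0,0.002],[0,0,0.002],[0,0,0.001],[0,0,0],[0,0,0]], turn=[[0,0,0],[0,0,0],[0,0,0],[0,0,0],[0,0,0],[0,0,0]])

```text
clock: 50.52
tool_pos: [0.5359, -0.0117, 0.2754]
eef_rot: [0.773, 0.634, 0.001, 0.001]
contact_force: [8.1, -1.6, -10.0]
opening: 0.169
finger_force: 45.0
```

servo_tool(translation=[[0,0,0.001],[0,0,0],[0,0,0]], turn=[[0,0,0],[0,0,0],[0,0,0]])

```text
clock: 50.9
tool_pos: [0.536, -0.0117, 0.2751]
eef_rot: [0.773, 0.634, 0.002, 0.001]
contact_force: [7.0, -0.6, -6.5]
opening: 0.165
finger_force: 45.0
```

servo_tool(translation=[[0,0,0.001],[0,0,0.001],[0,0,0]], turn=[[0,0,0],[0,0,0],[0,0,0]])

```text
clock: 51.28
tool_pos: [0.536, -0.0117, 0.2747]
eef_rot: [0.773, 0.634, 0.002, 0.002]
contact_force: [4.8, -1.7, 6.6]
opening: 0.166
finger_force: 45.0
```

servo_tool(translation=[[0,0,0],[0,0,0],[0,0,0],[0,0,0],[0,0,-0.03],[0,0,-0.05],[0,0,0],[0,-0.05,0],[0,-0.05,0],[0,0,0]], turn=[[0,0,0],[0,0,0],[0,0,0],[0,0,0],[0,0,0],[0,0,0],[0,0,0],[0,0,0],[0,0,0],[0,0,0]], grip=0.5)

```text
clock: 52.52
tool_pos: [0.4308, 0.0084, 0.3521]
eef_rot: [0.772, 0.635, -0.003, -0.002]
contact_force: [-0.4, -1.1, 0.2]
opening: 0.498
finger_force: 0.0
```

```bash
python3 - <<'E'
from h import *
pose(); s=snap('top','t9'); b=snap('scene','s9')
for q in (s,b):
    P=pts(q); x,y,z=P[...,0],P[...,1],P[...,2]
    k=P[(z>.24)&(z<.31)&(abs(x-.534)<.02)&(abs(y+.011)<.03)]; print('handle',len(k),np.median(k,0).round(4),np.percentile(k[:,2],95))
    k=P[(z>.214)&(z<.235)&(abs(x-.56)<.03)&(abs(y-.11)<.03)]; print('knob',len(k),k.mean(0).round(4))
objs(s)
i=np.hstack([cv2.resize(q['img'][y0:y0+120,x0:x0+120],None,fx=3.3,fy=3.3,interpolation=cv2.INTER_CUBIC) for q,x0,y0 in ((s,325,140),(b,280,180))])
cv2.imwrite('pics/c9.png',i[...,::-1])
E
```

```text
clk 52.52 pos [0.4308 0.0084 0.3521] yaw -11.10 F [-0.4 -1.1  0.2] open 0.498 ff 0.0 zt [-0.007 -0.001 -1.   ]
handle 158 [ 0.5341 -0.0037  0.2913] 0.295292978015097
knob 72 [0.5572 0.109  0.2212]
handle 380 [ 0.5321 -0.0177  0.2857] 0.2927605206667768
knob 72 [0.5578 0.1039 0.2195]
[694.3 289.3] [ 51.2 121.8] 90.0 0.0104 [162. 152. 142.]
[649.5 584.8] [ 66.1 164.4] -31.6 0.0116 [154. 143. 128.]
[679.9  80.2] [ 35.3 120.4] 75.4 0.0214 [96. 82. 71.]
[557.1 111.1] [110.1 270.6] 78.4 0.0125 [78. 74. 72.]
[600.3  79. ] [ 14.5 110.6] 77.6 0.0123 [62. 58. 55.]
[578.  -10.1] [23.1 67. ] 80.2 0.0128 [64. 60. 59.]
[410.3 569.3] [ 34.  150.1] -17.6 0.0113 [ 78. 121.  77.]
[379.4  18.4] [ 14.2 136.8] 88.6 0.0095 [150. 133. 121.]
```

View pics/c9.png

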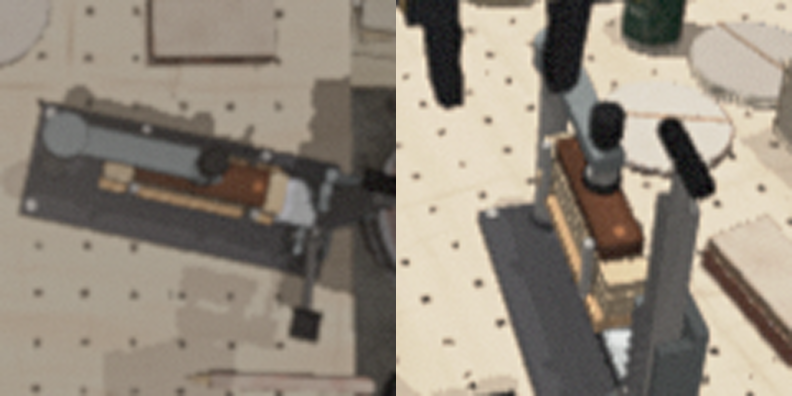

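The pad rests on the caul (scene crop (600,185)), the handle top is 36 mm above its bottom position, and the block and pencil haven't moved. Handing in.

```bash
python3 -c "
from h import *
print(r.finish_job())"
```

```text
the job is handed in; nothing more can be done
None
```

I stacked all three strips with the caul on top, swung the pad bar closed, clamped the stack with the rail on the 0.036 m tooth, and handed the job in at about 53 s; the hand-in returned no verdict.

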